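Shut the loading chute and bring the marble dish to its hopper

TASK

Get the model railway's loading chute ready for its marble: first lift the flat wooden gate out of its storage block and slide it down into the slot across the chute until it is fully home, and let go of it. Then lift the metal dish by its bail handle, turn it about a quarter turn so that its pouring lip points down the chute, and bring the lip over the middle of the chute's square hopper, a few centimetres above the rim. Keep the dish level and the loose marble in its middle all the way, leave the other things alone, and finish while still holding the dish there, level and at rest.

Things in the scene. Friction and masses are not known exactly. Their poses are not given: they have to be found in the camera images.
- chute: Plywood loading chute, fixed, 203 mm long and 68 mm wide, on short legs. Origin: centre of its foot at table height. Its x axis runs down the chute, from the square hopper (x = -103 to -36 mm, rim 115 mm above the table) along a sloping trough with side walls up to 107 mm to the outlet at x = +102 mm, its z up. Beyond the outlet lies a short track (to x = +270 mm) with a small wagon on it.
- chute_mouth (a point): Middle of the square hopper mouth, at rim height (chute x -67, y 0, z 115 mm); the opening is 61 by 56 mm. Axes as the chute.
- chute_slot (a point): Middle of the slot's floor (chute x +55, y 0, z 62 mm). The slot stands upright across the chute: 10.5 mm along the chute's x, 53 mm along its y, 45 mm deep to the wall tops at z 107 mm, with the edges bevelled 6 mm at 45 degrees at the top. Axes as the chute.
- block: Fixed wooden storage block, 70 x 80 mm and 38 mm high, with a slot 11 by 55 mm and 30 mm deep (its floor 8 mm above the table) in which the gate stands at first. Origin: centre of its underside; the slot runs along its y.
- gate_center (a point): Centre of the gate: a plain flat wooden plate 8 mm thick (its x), 50 mm wide (its y), 100 mm high (its z), about 60 g, loose. At first it stands upright in the block, its lower edge 8 mm above the table and its top 108 mm; fully home in the chute its centre is 50 mm above the slot's floor and its upper 55 mm stick out above the walls. Pinch it across its thickness near the top, for instance 26 mm above its centre.
- gate: The same gate; origin at the middle of its lower edge, axes as above.
- dish: Round metal dish, 124 mm across, rim 19 mm high, about 220 g, loose, shallowly dished inside around a flat centre. It stands on a foot; origin at the middle of its underside, z up. A straight bail handle crosses above it along its y; its pouring lip sticks out at +x.
- dish_grip (a point): Middle of the dish's bail handle bar, 70 mm above its underside. The bar runs along the dish's y (124 mm long), is 10 mm wide (dish x) and 16 mm high, its top 78 mm above the underside; under it the dish is free down to the marble's top, 28 mm above the underside. Pinch it across its width. Axes as the dish.
- dish_lip (a point): Tip of the dish's pouring lip: 80 mm from the dish's middle along its +x, 18 mm above its underside; the lip is 28 mm wide. Axes as the dish.
- dish_seat (a point): Middle of the dish at the height of the marble's centre (17 mm above its underside), where the marble's centre belongs. Axes as the dish.
- marble_center (a point): Centre of the glass marble, 22 mm across, lying loose in the middle of the dish; it can roll anywhere in the dish.
- wagon: Grey open wagon, 90 x 44 mm, 45 mm high, loose, standing on the track beyond the chute's outlet. Leave it alone. Origin under its middle.
- coach: Grey model coach, 220 x 38 mm, about 58 mm high, loose on the table. Leave it alone. Origin under its middle.
- carton: Red carton, 100 x 60 mm, 36 mm high, loose. Leave it alone. Origin under its middle.
- screwdriver: Screwdriver lying loose near the table's right side, its shaft to its +x. Leave it alone.
Mind the look-alikes: they are no part of the job. Of the things like the gate, leave any that is purple; of the rest the larger one is meant.

How it is judged:
By the outcome, as a careful person would: the job done as asked, in the order asked, and still so for the second after the job is handed in, while the arm keeps its last pose, push and grip.
It also fails if it takes over 64 s, if anything falls off the work surface, if the arm or the gripper's body presses on something with over 40 N, if the wrist force passes 120 N, or if a joint passes its speed limit or range.

ROBOT

A 6-joint arm with a two-finger parallel gripper is mounted at the origin on the work surface. World frame = base frame: x ahead of the robot, y to its left, z up, the work surface at z = 0. Lengths are in mm, angles in rad, forces in N, time in s.
With the tool pointing down it reaches from about 325 to 875 mm from the base axis. Payload 4.4 kg.
Tool frame: the origin (TCP) lies on the centre line of the jaws, within the pads' length; the fingertips stand ahead of it and the grasp point (between the pads) lies 6 mm ahead of it (ctrl.tcp_to_tips is the z of the fingertips in the tool frame, in mm); z points along the fingers, y is the line along which they close (so a half turn about z gives the same grasp; the last joint's range is limited). The gripper opens to 85 mm and grips with 20 to 120 N. Pads are 22 mm wide; open, the fingers measure 114 mm over their backs; the gripper's body (76 mm by 85 mm) begins 54 mm behind the grasp point. The pads swing forward as they close: fully open they stand 13 mm farther back than shut.
Start: joints at [-1.452, 0.207, 1.542, -0, 1.393, -0.15], TCP at [152.693, -554.357, 227.382] pointing down, gripper open.
Joint ranges: [-2.73, 2.73], [-0.86, 2.22], [0.23, 2.46], [-1.11, 4.25], [0.08, 2.63], [-2.82, 2.82]. Speed limits (rad/s): [2.79, 2.79, 3.14, 3.14, 3.14, 3.14].

INTERFACE

Orientations are given as a 3x3 rotation matrix whose columns are the frame's x, y, z axes.
In Python, from plant import ctrl, sensors, optics gives the robot as it stands. Calls block until the motion is done:
- ctrl.move_ptp(position, orientation): joint-space move of the TCP to a pose.
- ctrl.move_l(position, rot=None, vel=150, threshold=None): straight line of the TCP; rot=None keeps the orientation; vel is the mean speed in mm/s. With threshold (N) it stops when the force on the tool has changed by that much, and returns True; else False.
- ctrl.set_joints(angles): joint-space move.
- ctrl.gripper_to(opening, force=None): finger opening in mm; force is the grip in N (None keeps the last); returns when the fingers have stopped.
- ctrl.hold(seconds).
- ctrl.solve_ik(position, orientation): joint angles nearest the present ones, or None.
- sensors.read_state(): the state.
- optics.grab_frame(name): name is "scene" or "top"; returns (picture, depth): 384x512x3 uint8, red, green, blue; 384x512 float32, mm along the optical axis (not along the pixel's ray), 0 where there is no reading.
- optics.camera_params(name): a dict with "mtx" (3x3 intrinsics, pixels), "R" (3x3) and "t" (3): a world point X has camera coordinates R X + t. Camera axes: x right, y down, z forward; pixel columns grow to the right and rows downward; lengths in mm; the calibration is good to about 2 mm. A picture is of the moment at which its call begins. camera_params takes no time and is no camera call.
A pose or a line that the arm cannot do raises ctrl.MotionError and nothing moves.
- ctrl.finish_job(): hands the job in; it is judged then, once.
The state is a dict: "t": time; "q": joint angles; "qvel": joint speeds; "tau": joint torques, N m; "eef_pos": TCP position; "eef_rot": TCP orientation; "force": force on the tool from outside, world axes, zero at the start; "wrist_torque": the same for the moment, N m; "grip_width": finger opening in mm; "grasp_force": force on a finger pad.
Only numpy, scipy, OpenCV 4.12 (cv2) and the standard library are available. Lean on these libraries where they do the work, as an engineer would, in place of code of your own. Each camera call takes 0.05 s, during which the arm holds its last target. There are 200 camera calls.

## Working session

There is one attempt and no reset: what is moved stays moved. The work goes in short steps, each a Python script; the robot and the scene stay as the last script left them, time stands still between calls to the robot, and variables do not carry over. Pictures are saved under pics/ and viewed, at most 10 in all, crops included, and the job is handed in when it is done.

```bash
mkdir -p pics; ls
python3 - <<'E'
from plant import ctrl,sensors,optics
import cv2,numpy as np
for n in("scene","top"):
    p,d=optics.grab_frame(n); cv2.imwrite(f"pics/{n}0.png",cv2.resize(p[:,:,::-1],(800,600))); np.savez(f"{n}0.npz",p=p,d=d)
    c=optics.camera_params(n); print(n,c["mtx"].tolist(),np.round(c["R"],4).tolist(),c["t"], (d==0).mean())
print(sensors.read_state(),ctrl.tcp_to_tips)
E
```

```text
pics
scene [[391.5515391835887, 0.0, 244.7443981477583], [0.0, 391.5515391835887, 194.6932805443925], [0.0, 0.0, 1.0]] [[0.814, 0.5808, 0.0101], [0.3668, -0.5004, -0.7842], [-0.4505, 0.642, -0.6204]] [-420.41474511 -116.76515087 1417.01292402] 0.003957112630208333
top [[368.5718017361306, 0.0, 257.21652400673463], [0.0, 368.5718017361306, 189.95730466121043], [0.0, 0.0, 1.0]] [[0.0167, -0.9998, -0.0063], [-0.9941, -0.0159, -0.1072], [0.107, 0.0081, -0.9942]] [-16.77635359 572.60643981 988.1757455 ] 0.00396728515625
{'t': 0.1, 'q': array([-1.45250186e+00,  2.07362195e-01,  1.54283223e+00,  3.34491798e-05,
        1.39354565e+00, -1.50518283e-01]), 'qvel': array([ 0.0001799 , -0.00019652, -0.00288262,  0.00178503, -0.00055119,
       -0.00029492]), 'tau': array([-1.51420619e-05, -3.84091330e+01, -2.92550218e+01, -2.90447570e-04,
        4.75888970e-03,  6.89383697e-06]), 'eef_pos': array([ 152.61664522, -553.63676864,  226.31632703]), 'eef_rot': array([[ 9.64088508e-01,  2.65581061e-01, -2.20740900e-04],
       [ 2.65580916e-01, -9.64086206e-01,  2.13629855e-03],
       [ 3.54547179e-04, -2.11820545e-03, -9.99997694e-01]]), 'force': array([-0.89329653,  0.28071238, -0.02459062]), 'wrist_torque': array([ 0.00439291, -0.05114781, -0.01267416]), 'grasp_force': 0.0, 'grip_width': 85.52812809218528} 25.0
```

View pics/scene0.png

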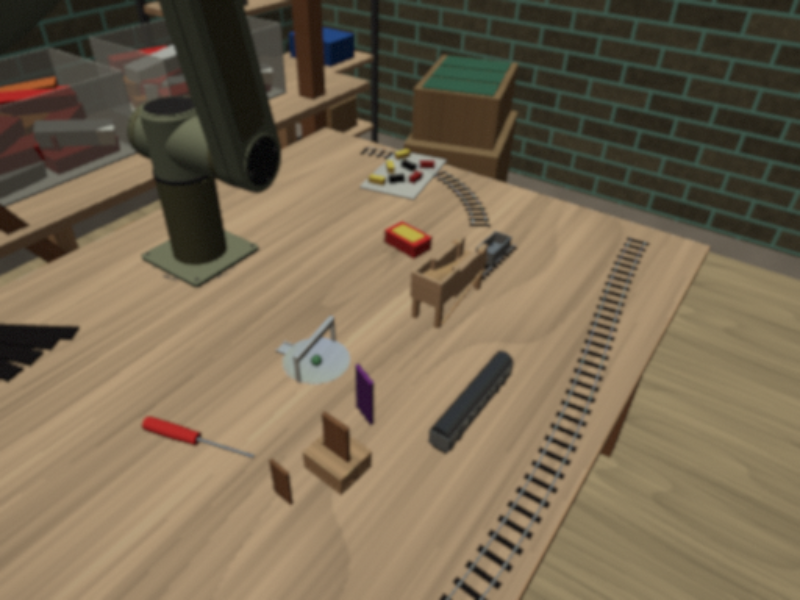

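View pics/top0.png

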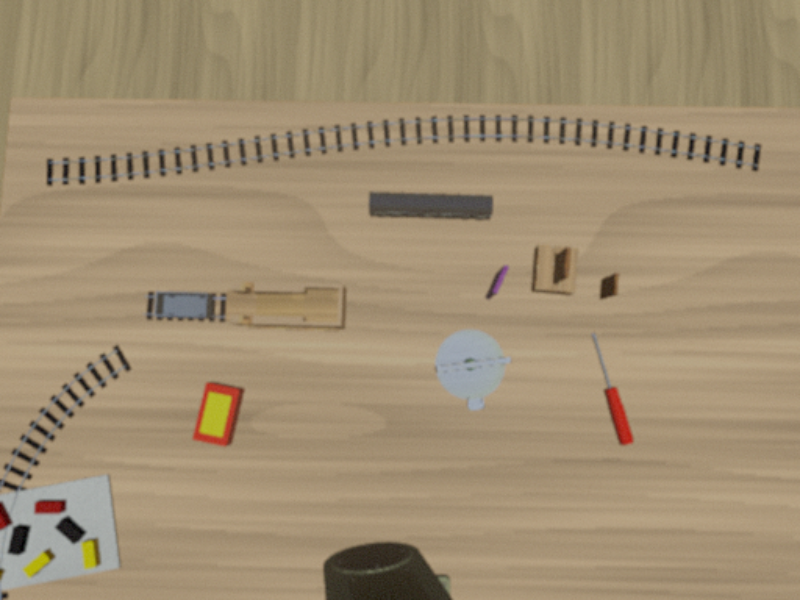

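The scene view shows the chute at (450,280), dish at (315,355), purple plate at (365,393), gate in its block at (336,437) and a small plate at (282,482). In the top view the chute is at (285,307) with its hopper on the right, the block at (555,270), and the dish at (470,365) with its lip towards the robot at (475,403).

```bash
cat > h.py <<'E'
from plant import ctrl,sensors,optics
import cv2,numpy as np
def cloud(n,frame=None):
    p,d=frame if frame is not None else optics.grab_frame(n)
    c=optics.camera_params(n);K=c["mtx"];v,u=np.mgrid[:384,:512]
    X=np.stack([(u-K[0,2])/K[0,0]*d,(v-K[1,2])/K[1,1]*d,d],-1)
    W=(X-c["t"])@c["R"]; W[d==0]=np.nan
    return p,W
def ray(n,uv,z):
    c=optics.camera_params(n);K=c["mtx"]
    r=c["R"].T@np.linalg.solve(K,[uv[0],uv[1],1.]);o=-c["R"].T@c["t"]
    return o+r*(z-o[2])/r[2]
def rect(P):
    (c,s,a)=cv2.minAreaRect(P[:,:2].astype(np.float32)); return np.round(c,1),np.round(s,1),round(a,1)
E
python3 - <<'E'
from h import *
for n in("top","scene"):
    f=np.load(n+"0.npz");p,W=cloud(n,(f["p"],f["d"]))
    print(n,"table z",np.nanmedian(W[...,2][(abs(W[...,0]-450)<100)&(abs(W[...,1])<300)]))
    boxes=dict(chute=(145,180,225,212),block=(338,152,372,192),dish=(275,205,330,266)) if n=="top" else dict(chute=(255,150,315,210),block=(190,260,240,316),dish=(175,200,226,246))
    for k,(a,b,c,d) in boxes.items():
        P=W[b:d,a:c].reshape(-1,3);C=p[b:d,a:c].reshape(-1,3)
        print(k,[ (z,int(((P[:,2]>=z)&(P[:,2]<z+5)).sum())) for z in range(0,125,5)])
        for lo,hi in dict(chute=[(100,112),(110,121)],block=[(33,43),(60,125),(100,115)],dish=[(5,25),(70,90)])[k]:
            Q=P[(P[:,2]>lo)&(P[:,2]<hi)]
            if len(Q)>5: print("  ",lo,hi,len(Q),*rect(Q),np.round(Q.mean(0),1))
E
```

```text
top table z -0.04829189737714732
chute [(0, 114), (5, 1), (10, 7), (15, 11), (20, 20), (25, 10), (30, 8), (35, 8), (40, 8), (45, 12), (50, 9), (55, 94), (60, 282), (65, 112), (70, 107), (75, 117), (80, 101), (85, 157), (90, 259), (95, 152), (100, 175), (105, 315), (110, 153), (115, 59), (120, 1)]
   100 112 522 [552. 181.] [183.7  68.6] 89.3 [552.  203.6 105.9]
   110 121 212 [552.3 169.2] [160.1  68.5] 88.9 [553.  121.1 113.9]
block [(0, 213), (5, 17), (10, 17), (15, 16), (20, 19), (25, 20), (30, 70), (35, 468), (40, 31), (45, 8), (50, 10), (55, 8), (60, 9), (65, 11), (70, 10), (75, 11), (80, 11), (85, 5), (90, 12), (95, 10), (100, 19), (105, 50), (110, 5), (115, 0), (120, 0)]
   33 43 550 [ 628.8 -279.5] [71.2 80.5] 85.8 [ 626.1 -275.5   37.3]
   60 125 153 [ 628.5 -278.9] [ 9.5 50.4] 84.6 [ 627.6 -277.2   92.7]
   100 115 74 [ 628.2 -278.9] [ 9.5 48.1] 84.6 [ 628.3 -278.7  106.7]
dish [(0, 684), (5, 434), (10, 548), (15, 367), (20, 60), (25, 4), (30, 1), (35, 0), (40, 1), (45, 1), (50, 0), (55, 1), (60, 0), (65, 2), (70, 12), (75, 159), (80, 14), (85, 0), (90, 0), (95, 0), (100, 0
[... 777 characters left out ...]
 30), (80, 18), (85, 25), (90, 28), (95, 20), (100, 30), (105, 67), (110, 4), (115, 0), (120, 0)]
   33 43 623 [ 630.2 -246.4] [136.   81.9] 85.3 [ 634.2 -285.8   38. ]
   60 125 295 [ 628.4 -279.2] [10.  51.2] 85.8 [ 630.8 -281.1   88.8]
   100 115 101 [ 629.2 -279.3] [ 9.8 49.4] 83.8 [ 629.5 -279.9  106.3]
dish [(0, 696), (5, 221), (10, 337), (15, 266), (20, 69), (25, 25), (30, 8), (35, 9), (40, 10), (45, 8), (50, 9), (55, 8), (60, 10), (65, 34), (70, 45), (75, 108), (80, 11), (85, 0), (90, 0), (95, 0), (100, 0), (105, 0), (110, 0), (115, 0), (120, 0)]
   5 25 893 [ 453.8 -133. ] [133.7 119.5] 44.2 [ 454.9 -124.9   13.5]
   70 90 164 [ 457.9 -129.9] [ 12.1 122.5] 8.6 [ 460.  -133.    76.5]
```

Run:
```python
import numpy as np,cv2
t=np.load("top0.npz")["p"][...,::-1];s=np.load("scene0.npz")["p"][...,::-1]
r=lambda i,w,h:cv2.resize(i,(w,h),interpolation=cv2.INTER_CUBIC)
a=r(t[175:218,140:230],400,190);b=r(t[150:195,320:400],400,225)
c=r(t[202:268,265:335],400,377);d=r(s[140:215,250:335],400,353);e=r(s[260:320,170:245],400,320)
cv2.imwrite("pics/crops.png",np.hstack([np.vstack([a,b])[:400],np.vstack([c,np.zeros((38,400,3),np.uint8)])[:400]]))
```

```text
(no output)
```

View pics/crops.png

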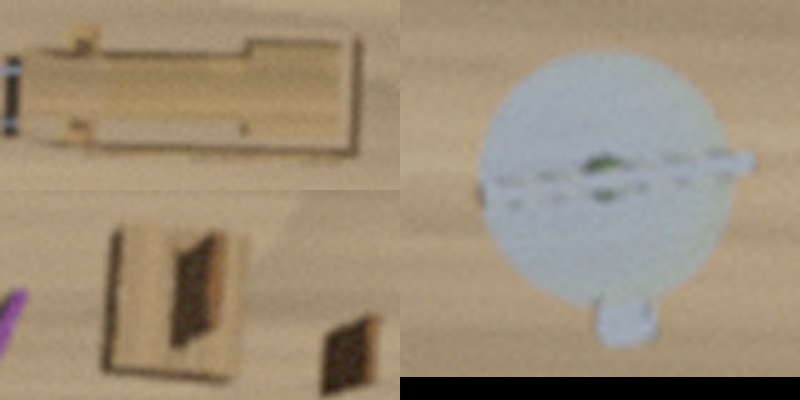

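The crop shows the chute with its hopper on the right and slot cheeks at about (82,85), the gate leaning nowhere in its block, and the marble in the middle of the dish. The lip is at (627,322). Next I refine the chute pose from the cloud and check that the planned poses are reachable.

```bash
python3 - <<'E'
from h import *
for n in("top","scene"):
    f=np.load(n+"0.npz");p,W=cloud(n,(f["p"],f["d"]));P=W.reshape(-1,3);P=P[np.isfinite(P).all(1)]
    P=P[(abs(P[:,0]-552)<60)&(P[:,1]>60)&(P[:,1]<310)]
    H=P[(P[:,2]>111.5)&(P[:,1]<165)];print(n,"hopper",*rect(H))
    A=P[(P[:,2]>50)&(abs(P[:,0]-552)<37)];print(" all",*rect(A),"y",np.percentile(A[:,1],[.3,1,99,99.7]).round(1))
    S=P[(P[:,2]>111.5)&(P[:,1]>165)];print(" posts",len(S),S[:,2].max() if len(S) else 0)
    for s in(-1,1):
        Q=S[(S[:,0]-552)*s>0]
        if len(Q):print("  ",s,len(Q),Q.mean(0).round(1),Q.min(0).round(1),Q.max(0).round(1))
    if n=="top":
        L=P[(abs(P[:,0]-552)<20)]
        for y in range(190,294,3):
            q=L[(abs(L[:,1]-y)<1.5),2];print((y,np.median(q).round(1)) if len(q) else y,end=" ")
        print()
E
python3 - <<'E'
from h import *
def R(a):
    a=np.radians(a);y=np.array([np.cos(a),np.sin(a),0]);z=np.array([0,0,-1.]);return np.stack([np.cross(y,z),y,z],1)
for nm,pos,a in[("gate",(628.6,-279,90),85),("slot",(552,240,144),89),("dish",(458.4,-129.2,76),8.7),("end",(552,40,203),89.3-180)]:
    for k in(0,180,-180): 
        j=ctrl.solve_ik(pos,R(a+k));print(nm,a+k,None if j is None else np.round(j,2))
E
```

```text
top hopper [551.  122.9] [67.3 67.7] 88.9
 all [551.8 191.7] [205.9  69.4] 89.7 y [ 88.9  89.2 291.2 293.3]
 posts 0 0
(190, np.float64(75.4)) (193, np.float64(75.8)) (196, np.float64(74.1)) (199, np.float64(72.7)) (202, np.float64(71.8)) (205, np.float64(71.9)) (208, np.float64(71.1)) (211, np.float64(70.2)) (214, np.float64(69.8)) (217, np.float64(68.2)) (220, np.float64(67.6)) (223, np.float64(67.2)) (226, np.float64(66.2)) (229, np.float64(64.6)) (232, np.float64(63.2)) (235, np.float64(64.1)) (238, np.float64(61.5)) (241, np.float64(61.2)) (244, np.float64(61.6)) (247, np.float64(61.5)) (250, np.float64(61.6)) (253, np.float64(61.4)) (256, np.float64(61.5)) (259, np.float64(61.4)) (262, np.float64(59.7)) (265, np.float64(60.9)) (268, np.float64(60.2)) (271, np.float64(60.8)) (274, np.float64(60.8)) (277, np.float64(60.0)) (280, np.float64(61.2)) (283, np.float64(61.4)) (286, np.float64(61.4)) (289, np.float64(61.4)) (292, np.float64(61.4)) 
scene hopper [549.6 124.2] [70.7 70.3] 0.4
 all [551.4 191.5] [210.4  70.9] 89.6 y [ 87.6  88.7 279.9 292.5]
 posts 0 0
gate 85 [-0.54  0.57  1.35 -0.    1.23 -2.03]
gate 265 [-0.54  0.57  1.35 -0.    1.23  1.11]
gate -95 [-0.54  0.57  1.35 -0.    1.23  1.11]
slot 89 [ 0.27  0.34  1.55 -0.    1.25 -1.29]
slot 269 [ 0.27  0.34  1.55 -0.    1.25  1.85]
slot -91 [ 0.27  0.34  1.55 -0.    1.25  1.85]
dish 8.7 [-0.46  0.19  1.91 -0.    1.04 -0.61]
dish 188.7 [-0.46  0.19  1.91 -0.    1.04  2.53]
dish -171.3 [-0.46  0.19  1.91 -0.    1.04  2.53]
end -90.7 [-0.08  0.18  1.62 -0.    1.34  1.5 ]
end 89.3 [-0.08  0.18  1.62 -0.    1.34 -1.64]
end -270.7 [-0.08  0.18  1.62 -0.    1.34 -1.64]
```

```bash
cat >> h.py <<'E'
def R(a):
    a=np.radians(a);y=np.array([np.cos(a),np.sin(a),0]);z=np.array([0,0,-1.]);return np.stack([np.cross(y,z),y,z],1)
def st():
    s=sensors.read_state();y=s["eef_rot"][:,1];print("t %.2f"%s["t"],"pos",s["eef_pos"].round(1),"yaw %.2f"%np.degrees(np.arctan2(y[1],y[0])),"z",s["eef_rot"][:,2].round(4),"F",s["force"].round(1),"w %.1f"%s["grip_width"],"g %.0f"%s["grasp_force"])
E
python3 - <<'E'
from h import *
for n in("top","scene"):
    f=np.load(n+"0.npz");p,W=cloud(n,(f["p"],f["d"]));P=W.reshape(-1,3)
    for s in(-1,1):
        q=P[(abs((P[:,0]-551.8)*s-30)<6)&(P[:,2]>60)&(abs(P[:,1]-247)<25)];q=q[q[:,1].argsort()]
        print(n,s,[(int(y),int(q[abs(q[:,1]-y)<1.5,2].max(initial=0))) for y in range(226,270,2)])
ctrl.gripper_to(40,40)
ctrl.move_ptp([628.5,-279,175],R(85));st()
ctrl.move_l([628.5,-279,90],vel=100);st()
ctrl.gripper_to(0,50);st()
E
```

```text
top -1 [(226, 106), (228, 107), (230, 107), (232, 107), (234, 107), (236, 109), (238, 106), (240, 103), (242, 104), (244, 109), (246, 104), (248, 106), (250, 106), (252, 105), (254, 105), (256, 105), (258, 105), (260, 107), (262, 107), (264, 108), (266, 108), (268, 108)]
top 1 [(226, 106), (228, 107), (230, 107), (232, 106), (234, 107), (236, 107), (238, 106), (240, 102), (242, 106), (244, 105), (246, 105), (248, 110), (250, 110), (252, 105), (254, 104), (256, 104), (258, 107), (260, 107), (262, 108), (264, 108), (266, 108), (268, 108)]
scene -1 [(226, 106), (228, 109), (230, 108), (232, 104), (234, 107), (236, 107), (238, 107), (240, 0), (242, 0), (244, 103), (246, 105), (248, 103), (250, 108), (252, 108), (254, 100), (256, 103), (258, 83), (260, 106), (262, 106), (264, 107), (266, 107), (268, 0)]
scene 1 [(226, 105), (228, 98), (230, 108), (232, 108), (234, 104), (236, 106), (238, 96), (240, 96), (242, 79), (244, 105), (246, 101), (248, 105), (250, 106), (252, 100), (254, 103), (256, 109), (258, 109), (260, 106), (262, 107), (264, 108), (266, 108), (268, 106)]
t 2.60 pos [ 628.1 -279.9  175.2] yaw 84.92 z [-0.e+00 -4.e-04 -1.e+00] F [-0.5 -0.9 -0.1] w 39.7 g 0
t 3.60 pos [ 629.2 -279.4   91. ] yaw 85.00 z [ 0.0017 -0.001  -1.    ] F [-1.3 -0.6  1. ] w 40.1 g 0
t 3.99 pos [ 629.2 -279.2   91.2] yaw 85.00 z [ 1.8e-03 -8.0e-04 -1.0e+00] F [0.6 0.4 3.2] w 6.7 g 52
```

Run:
```python
from h import *
ctrl.move_l([629.2,-279.3,212],vel=80);st()
ctrl.move_ptp([551.7,247.3,215],R(89.5));ctrl.hold(.2);st()
ims=[]
for n in("top","scene"):
    p,W=cloud(n);np.save(n+"1.npy",W);P=W.reshape(-1,3)
    Q=P[(abs(P[:,0]-552)<45)&(abs(P[:,1]-247)<40)&(P[:,2]>122)&(P[:,2]<186)]
    print(n,len(Q),*(rect(Q) if len(Q)>4 else[]),np.nanmin(Q,0).round(1) if len(Q) else"")
    ims.append(p)
cv2.imwrite("pics/g1.png",np.hstack([cv2.resize(ims[1][90:220,240:345,::-1],(400,495)),cv2.resize(ims[0][100:230,110:215,::-1],(400,495))]))
```

```text
t 5.67 pos [ 628.8 -279.1  211.1] yaw 85.00 z [-1.4e-03  8.0e-04 -1.0e+00] F [-0.7  0.4 -0.9] w 6.7 g 52
t 7.79 pos [552.2 246.5 214.9] yaw 89.42 z [-1.e-04 -1.e-04 -1.e+00] F [ 0.4 -0.4  0.2] w 6.3 g 52
top 66 [539.1 241.1] [ 6.1 26.4] 76.4 [526.9 239.8 132. ]
scene 225 [551.1 242.2] [51.4 12.8] 5.4 [525.  237.4 131.5]
```

View pics/g1.png

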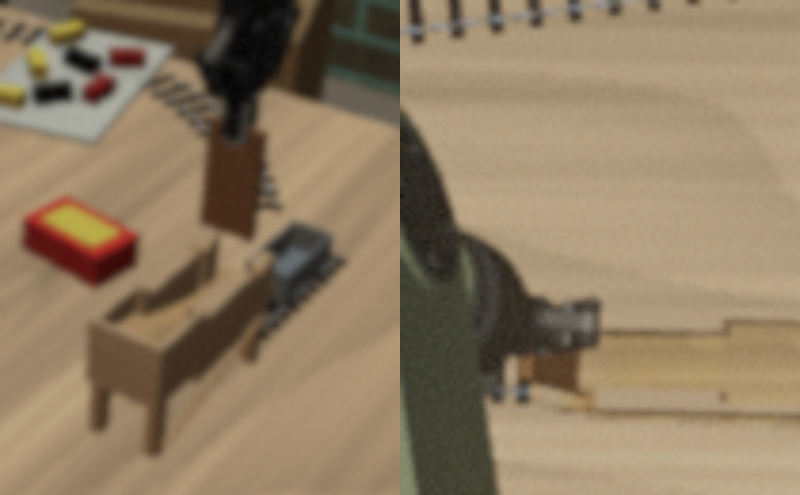

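The gate is held above the slot, at scene crop (232,185). I fit its face and lower edge to find its offset and tilt.

Run:
```python
from h import *
for n in("scene","top"):
    P=np.load(n+"1.npy").reshape(-1,3)
    for lo,hi in((134,150),(150,170),(170,186),(136,186)):
        Q=P[(abs(P[:,0]-552)<45)&(abs(P[:,1]-247)<25)&(P[:,2]>lo)&(P[:,2]<hi)]
        if len(Q)<8: continue
        A=np.c_[np.ones(len(Q)),Q[:,0]-552,Q[:,2]-160]
        k=np.linalg.lstsq(A,Q[:,1],rcond=None)[0];r=Q[:,1]-A@k
        m=abs(r)<2*r.std();k=np.linalg.lstsq(A[m],Q[m,1],rcond=None)[0];r=(Q[:,1]-A@k)[m]
        print(n,lo,hi,len(Q),"y0 %.1f yaw %.1f tilt %.1f rms %.1f"%(k[0],np.degrees(k[1]),np.degrees(k[2]),r.std()),"x",np.percentile(Q[:,0],[1,5,95,99]).round(1),"y",np.percentile(Q[:,1],[2,50,98]).round(1))
    # same bias check: hopper side face of chute in this camera
```

```text
scene 134 150 69 y0 242.7 yaw -0.6 tilt -0.3 rms 1.8 x [525.3 528.2 575.  575.9] y [239.6 242.7 247. ]
scene 150 170 87 y0 242.8 yaw 0.4 tilt -1.6 rms 1.9 x [527.1 529.9 574.7 576.3] y [239.  243.  247.3]
scene 170 186 65 y0 243.2 yaw 0.8 tilt -1.7 rms 1.6 x [526.1 528.2 574.6 575.1] y [239.9 242.8 247.2]
scene 136 186 209 y0 242.7 yaw 0.3 tilt -0.1 rms 1.8 x [525.6 528.6 574.8 576.2] y [239.3 242.8 247. ]
top 134 150 22 y0 240.8 yaw -3.5 tilt 1.6 rms 0.8 x [526.9 527.  549.  551.1] y [240.4 241.1 246.2]
top 150 170 22 y0 240.3 yaw -1.8 tilt 0.0 rms 0.2 x [528.  528.7 549.8 550.5] y [240.  240.7 241.7]
top 170 186 19 y0 241.2 yaw -2.1 tilt -2.8 rms 0.5 x [527.  527.  545.4 545.6] y [239.9 240.9 244.3]
top 136 186 63 y0 240.4 yaw -2.1 tilt -0.3 rms 0.4 x [526.9 527.  549.2 551.1] y [239.9 240.9 245.1]
```

Run:
```python
from h import *
ctrl.move_l([551.5,247.8,192],vel=40);st()
for z in(180,170,158,149):
    h=ctrl.move_l([551.5,247.8,z],vel=25,threshold=12);st()
    if h: print("hit");break
```

```text
t 8.62 pos [551.6 247.8 192. ] yaw 89.50 z [ 1.e-04 -0.e+00 -1.e+00] F [ 0.3 -1.3  0.4] w 6.3 g 52
t 9.25 pos [551.4 247.8 179.8] yaw 89.50 z [-4.e-04 -1.e-04 -1.e+00] F [ 1.4 -0.5 -0.4] w 6.8 g 52
t 9.80 pos [551.3 247.8 169.8] yaw 89.50 z [-5.e-04 -1.e-04 -1.e+00] F [ 0.1 -0.2 -0.4] w 6.1 g 52
t 10.43 pos [551.3 247.8 157.8] yaw 89.50 z [-5.e-04  0.e+00 -1.e+00] F [-0.7  0.4 -0.1] w 6.1 g 52
t 10.94 pos [551.3 247.9 148.6] yaw 89.50 z [-6.e-04  0.e+00 -1.e+00] F [ 0.1  0.2 -0.8] w 6.5 g 52
```

Run:
```python
from h import *
st()
h=ctrl.move_l([551.5,247.8,139],vel=15,threshold=10);print(h);st()
p,W=cloud("scene");P=W.reshape(-1,3)
Q=P[(abs(P[:,0]-552)<22)&(abs(P[:,1]-247)<14)&(P[:,2]>112)&(P[:,2]<185)]
print(len(Q),"z top region",np.percentile(Q[:,2],[5,50,95]).round(1))
cv2.imwrite("pics/g2.png",cv2.resize(p[110:215,245:335,::-1],(500,583)))
```

```text
t 10.94 pos [551.3 247.9 148.6] yaw 89.50 z [-6.e-04  0.e+00 -1.e+00] F [ 0.1  0.2 -0.8] w 6.5 g 52
True
t 11.37 pos [551.9 248.1 145.1] yaw 89.50 z [ 1.e-03  5.e-04 -1.e+00] F [ 0.  -0.8  4.6] w 6.1 g 53
191 z top region [116.7 141.2 179. ]
```

View pics/g2.png

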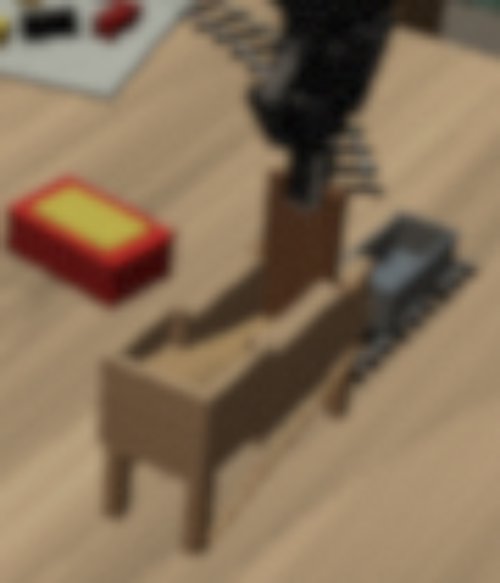

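The gate sits in the slot, visible at (305,245). Contact came at TCP z 145.1, which matches the expected 145.2 for fully home. I let go, back off, verify, and approach the dish.

Run:
```python
from h import *
ctrl.gripper_to(36);ctrl.hold(.2);st()
ctrl.move_l([551.9,248.1,235],vel=110)
ctrl.move_ptp([458.4,-129.2,170],R(8.7));st()
for n in("top","scene"):
    p,W=cloud(n);P=W.reshape(-1,3)
    Q=P[(abs(P[:,0]-552)<45)&(abs(P[:,1]-247)<25)&(P[:,2]>125)&(P[:,2]<190)]
    T=Q[Q[:,2]>155]
    print(n,"gate",len(Q),Q[:,2].max().round(1),"top",np.median(T[:,2]).round(1),*rect(T))
    if n=="scene":
        B=P[(abs(P[:,0]-458)<45)&(abs(P[:,1]+129)<70)&(P[:,2]>68)&(P[:,2]<90)];print("bar",len(B),*rect(B))
    cv2.imwrite(f"pics/{n}3.png",p[:,:,::-1])
```

```text
t 12.01 pos [551.  248.  143.8] yaw 89.50 z [-1.2e-03  3.0e-04 -1.0e+00] F [-0.3 -0.   0.1] w 35.8 g 0
t 14.45 pos [ 459.  -128.7  170.3] yaw 8.77 z [ 8.e-04  1.e-04 -1.e+00] F [-0.4  0.   0.4] w 36.1 g 0
top gate 157 164.3 top 160.8 [552.2 247.1] [48.7  9.2] 0.8
scene gate 173 164.6 top 160.4 [550.8 248. ] [11.3 52.6] 86.7
bar 177 [ 457.7 -129.9] [ 13.4 122.4] 8.2
```

The gate is home: its top is about 161–164 mm up and it is upright. Now I grip the dish, with a small test lift.

```bash
cat >> h.py <<'E'
def marble(n="scene"):
    p,W=cloud(n);g=p.astype(int)
    m=(g[...,1]-g[...,0]>12)&(g[...,1]-g[...,2]>8)
    e=sensors.read_state()["eef_pos"];m&=(np.hypot(W[...,0]-e[0],W[...,1]-e[1])<75)
    v,u=np.nonzero(m)
    if len(u): print(n,"marble px",len(u),(u.mean().round(1),v.mean().round(1)),"at z",(e[2]-76+17).round(1),ray(n,(u.mean(),v.mean()),e[2]-76+17)[:2].round(1),"eef",e[:2].round(1))
    else: print("no marble px")
    return p
E
python3 - <<'E'
from h import *
marble()
ctrl.move_l([458.3,-129.3,76],vel=60);st()
ctrl.gripper_to(18);ctrl.gripper_to(0,70);ctrl.hold(.3);st();marble()
e=sensors.read_state()["eef_pos"]
ctrl.move_l([e[0],e[1],e[2]+20],vel=10);ctrl.hold(.5);st();p=marble()
cv2.imwrite("pics/d4.png",cv2.resize(p[150:260,150:260,::-1],(600,600),interpolation=cv2.INTER_CUBIC))
E
```

```text
scene marble px 35 (np.float64(201.9), np.float64(229.9)) at z 111.2 [ 525.2 -199.4] eef [ 459.1 -128.5]
t 16.32 pos [ 458.7 -129.5   76.4] yaw 8.70 z [ 9.e-04 -4.e-04 -1.e+00] F [-0.5 -0.7  0.5] w 35.9 g 0
t 17.25 pos [ 458.3 -129.3   76. ] yaw 8.70 z [-0.  0. -1.] F [-0.4 -0.8  0.3] w 0.2 g 0
scene marble px 35 (np.float64(201.8), np.float64(230.0)) at z 17.0 [ 456.3 -127.2] eef [ 458.3 -129.3]
t 19.95 pos [ 458.3 -129.3   96. ] yaw 8.70 z [ 1.e-04 -0.e+00 -1.e+00] F [0.  0.7 1.2] w 0.3 g 0
scene marble px 35 (np.float64(201.9), np.float64(229.9)) at z 37.0 [ 470.8 -142.2] eef [ 458.3 -129.3]
```

View pics/d4.png

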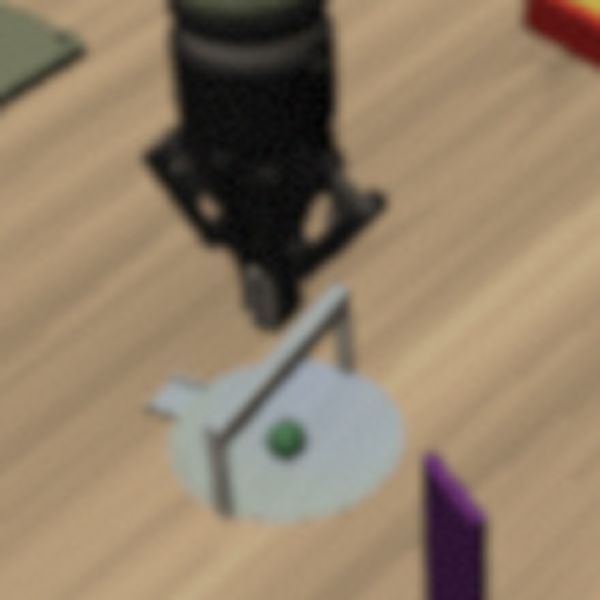

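The picture shows the closed fingertips at crop (270,320), just off the bar, whose middle is near (282,365). The gripper closed on nothing, the dish is still on the table and the marble is in place. I project known points to see why.

Run:
```python
from h import *
st()
ims=[]
for n,(a,b) in dict(scene=(150,150),top=(250,190)).items():
    c=optics.camera_params(n)
    def pr(X):
        q=c["mtx"]@(c["R"]@np.array(X,float)+c["t"]);return (q[:2]/q[2]).round(1)
    e=sensors.read_state()["eef_pos"]
    print(n,"tip",pr(e-[0,0,25]),"tcp",pr(e),"bar mid",pr([458.3,-129.3,78]),"ends",pr([458.3-62*.151,-129.3+62*.988,78]),pr([458.3+62*.151,-129.3-62*.988,78]))
    p,W=cloud(n);P=W.reshape(-1,3)
    B=P[(abs(P[:,0]-458)<60)&(abs(P[:,1]+129)<80)]
    for lo,hi in((66,72),(72,76),(76,80),(80,86),(86,92),(92,100)):
        Q=B[(B[:,2]>lo)&(B[:,2]<hi)]
        if len(Q)>3:print(lo,hi,len(Q),*rect(Q))
    ims.append(cv2.resize(p[b:b+90,a:a+90,::-1],(400,400),interpolation=cv2.INTER_CUBIC))
cv2.imwrite("pics/d5.png",np.hstack(ims))
```

```text
t 20.00 pos [ 458.3 -129.3   96. ] yaw 8.70 z [ 0.  0. -1.] F [ 0.2 -0.6 -1.4] w -0.0 g 0
scene tip [200.7 216.5] tcp [200.2 209.6] bar mid [200.6 214.6] ends [212.1 201.9] [188.2 228.3]
66 72 43 [ 461.7 -129.6] [  6.3 119.1] 6.1
72 76 32 [ 457.9 -130.1] [ 10.6 121.6] 9.3
76 80 101 [ 458.5 -129.4] [ 11.  123.4] 8.5
80 86 9 [ 458.4 -127.4] [  8.2 101.3] 8.1
top tip [302.9 232.5] tcp [304.1 232.6] bar mid [303.2 232.5] ends [279.6 235.7] [326.8 229.3]
72 76 10 [451.2 -77. ] [ 7.6 17.4] 12.0
76 80 21 [450.7 -79.9] [ 8.5 21.3] 10.3
```

View pics/d5.png

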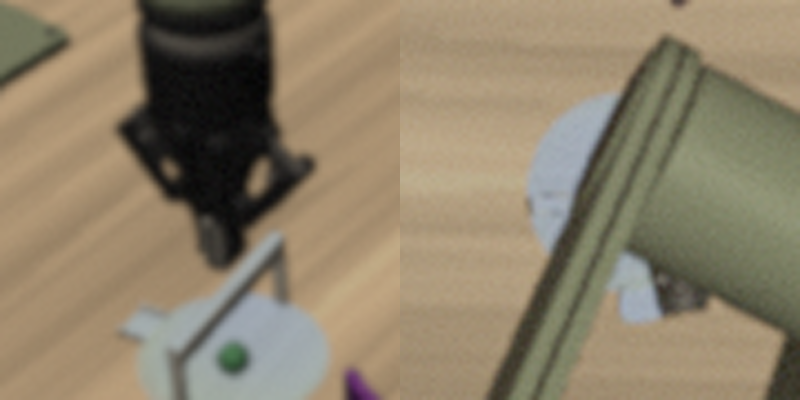

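The tips show at scene pixel (199.5,209), but they should project to (200.7,216.5). That suggests the fingertips really are about 25 mm higher than assumed. I check the tip height with depth.

Run:
```python
from h import *
st()
p,W=cloud("scene")
m=(p.max(2)<75)&(np.hypot(W[...,0]-458,W[...,1]+129)<70)&(W[...,2]>60)&(W[...,2]<200)
P=W[m]
for z in range(72,150,6):
    Q=P[(P[:,2]>=z)&(P[:,2]<z+6)]
    if len(Q):print(z,len(Q),Q.mean(0).round(1),Q.min(0).round(0),Q.max(0).round(0))
```

```text
t 20.10 pos [ 458.3 -129.3   96. ] yaw 8.70 z [-0. -0. -1.] F [ 0.6 -0.3  0. ] w -0.1 g 0
102 5 [ 463.3 -136.6  106.5] [ 460. -139.  106.] [ 467. -133.  107.]
108 10 [ 464.7 -136.9  112. ] [ 456. -141.  110.] [ 471. -131.  114.]
114 13 [ 465.3 -134.4  116.7] [ 455. -142.  114.] [ 473. -125.  120.]
120 17 [ 464.5 -136.8  122.6] [ 452. -142.  120.] [ 472. -127.  126.]
126 19 [ 465.2 -136.1  128.8] [ 454. -142.  126.] [ 472. -125.  132.]
132 14 [ 463.  -138.4  134.9] [ 449. -142.  132.] [ 473. -128.  138.]
138 12 [ 465.5 -138.7  141.2] [ 454. -142.  139.] [ 484. -134.  144.]
144 18 [ 461.7 -140.7  147.1] [ 439. -146.  145.] [ 483. -137.  150.]
```

Depth puts the true tips at z≈100–105 with the TCP reading 96, so the tool is about 30 mm shorter than stated. I correct this by going lower in a guarded descent, checking the tip height on the way.

Run:
```python
from h import *
def tips():
    p,W=cloud("scene");e=sensors.read_state()["eef_pos"]
    m=(p.max(2)<100)&(np.hypot(W[...,0]-e[0],W[...,1]-e[1])<50)&(W[...,2]>30)&(W[...,2]<e[2]+60)
    print("tip z",np.sort(W[m][:,2])[:12].round(0),"tcp",e[2].round(1));return p
tips()
ctrl.gripper_to(36);tips()
print(ctrl.move_l([458.3,-129.3,65],vel=60,threshold=6));tips();st()
print(ctrl.move_l([458.3,-129.3,46],vel=30,threshold=6));st();p=tips()
cv2.imwrite("pics/d6.png",cv2.resize(p[150:260,150:260,::-1],(600,600),interpolation=cv2.INTER_CUBIC))
```

```text
tip z [66. 66. 66. 66. 66. 67. 67. 67. 67. 67. 67. 67.] tcp 96.0
tip z [65. 65. 65. 66. 66. 66. 67. 67. 67. 67. 68. 68.] tcp 96.0
False
tip z [65. 65. 66. 66. 66. 67. 67. 68. 68. 68. 68. 68.] tcp 65.1
t 21.40 pos [ 458.5 -129.4   65.1] yaw 8.70 z [ 3.e-04 -1.e-04 -1.e+00] F [ 0.2 -0.2 -1. ] w 36.0 g 0
False
t 22.18 pos [ 458.4 -129.3   46. ] yaw 8.70 z [-0.  0. -1.] F [0.5 0.3 0.8] w 36.2 g 0
tip z [56. 57. 58. 58. 59. 59. 61. 61. 61. 61. 61. 62.] tcp 46.1
```

View pics/d6.png

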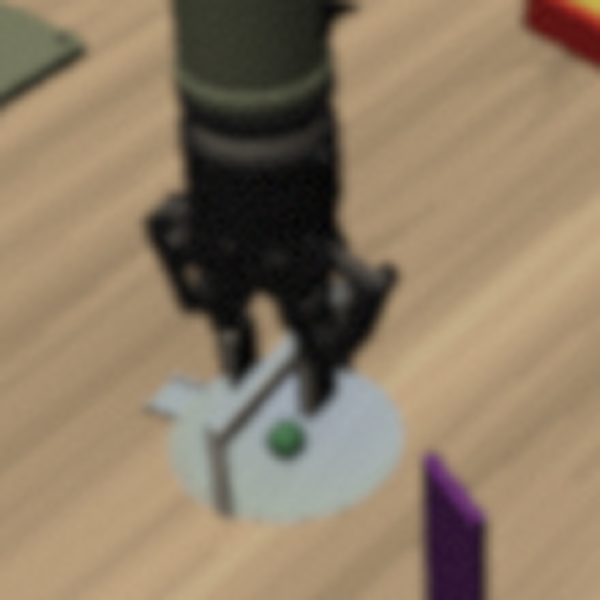

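The fingers now straddle the bar, at (235,375) and (312,405), with tips at about z 55, and the marble is untouched at (285,440). I go a few mm lower, grip, and lift slightly.

Run:
```python
from h import *
print(ctrl.move_l([458.4,-129.3,42],vel=30,threshold=6))
ctrl.gripper_to(20);ctrl.gripper_to(0,80);ctrl.hold(.4);st();p,W=cloud("scene")
e=sensors.read_state()["eef_pos"]
ctrl.move_l([458.4,-129.3,e[2]+20],vel=12);ctrl.hold(.4);st();p,W=cloud("scene")
m=(p[...,2].astype(int)>p[...,0]+3)&(np.hypot(W[...,0]-458,W[...,1]+129)<60)&(W[...,2]<45)&(W[...,2]>5)
Q=W[m];A=np.c_[Q[:,:2]-[458,-129],np.ones(len(Q))];k=np.linalg.lstsq(A,Q[:,2],rcond=None)[0];print("dish plane",len(Q),np.degrees(k[:2]).round(2),k[2].round(1))
cv2.imwrite("pics/d7.png",cv2.resize(p[150:260,150:260,::-1],(600,600),interpolation=cv2.INTER_CUBIC))
```

```text
False
t 23.46 pos [ 458.8 -129.4   42.2] yaw 8.70 z [ 9.e-04 -3.e-04 -1.e+00] F [ 1.9 -0.4  2.3] w 8.5 g 78
t 25.74 pos [ 458.4 -129.3   62.2] yaw 8.70 z [-1.e-04  0.e+00 -1.e+00] F [-0.8  1.5 -2.6] w 8.7 g 78
dish plane 436 [0.16 3.88] 30.3
```

View pics/d7.png

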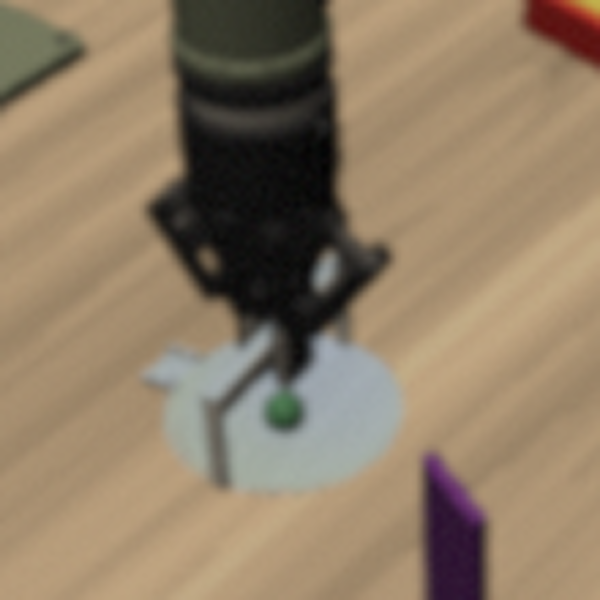

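The dish is lifted and the marble sits at (285,410), still in the middle. The plane fit needs a baseline from the dish on the table, so I get that and lift on to transport height.

```bash
cat >> h.py <<'E'
def plane(p,W,c,z0):
    r=np.hypot(W[...,0]-c[0],W[...,1]-c[1])
    m=(p[...,2].astype(int)>p[...,0]+3)&(r<60)&(W[...,2]<z0+25)&(W[...,2]>z0-15)
    Q=W[m];Q=Q-[c[0],c[1],0]
    A=np.c_[Q[:,:2],np.ones(len(Q)),(Q[:,:2]**2).sum(1)]
    for _ in range(3):
        k=np.linalg.lstsq(A,Q[:,2],rcond=None)[0];g=abs(Q[:,2]-A@k)<5;A,Q=A[g],Q[g]
    print("plane n",len(Q),"tilt deg x,y",np.degrees(k[:2]).round(2),"z %.1f"%k[2])
E
python3 - <<'E'
from h import *
for n in("scene","top"):
    f=np.load(n+"0.npz");plane(*cloud(n,(f["p"],f["d"])),(458.4,-129.3),8)
plane(*cloud("scene"),(458.4,-129.3),28)
ctrl.move_l([458.4,-129.3,115],vel=25);ctrl.hold(.4);st()
plane(*cloud("scene"),(458.4,-129.3),81)
p=marble();
E
```

```text
plane n 424 tilt deg x,y [ 0.65 -1.27] z 6.8
plane n 1149 tilt deg x,y [-0.21  0.28] z 5.4
plane n 397 tilt deg x,y [ 0.49 -0.43] z 26.7
t 28.50 pos [ 458.4 -129.3  115. ] yaw 8.70 z [-0. -0. -1.] F [ 0.3 -0.1 -3.3] w 8.6 g 78
plane n 402 tilt deg x,y [ 0.41 -0.95] z 79.3
scene marble px 37 (np.float64(200.2), np.float64(210.4)) at z 56.0 [428.1 -97.5] eef [ 458.4 -129.3]
```

The dish is level within noise and hanging correctly. Now the slow rise, then translation with the quarter turn.

```bash
sed -i 's/e\[2\]-76+17/e[2]-42+17/g' h.py
python3 - <<'E'
from h import *
marble()
ctrl.move_l([458.4,-129.3,174],vel=30);ctrl.hold(.3);marble()
ctrl.move_l([550.4,45.3,174],R(-90.5),vel=18);ctrl.hold(.5);st();p=marble()
plane(*cloud("scene"),(550.4,45.3),140)
pt,W=cloud("top");plane(pt,W,(550.4,45.3),140)
cv2.imwrite("pics/e8.png",np.hstack([cv2.resize(p[110:230,190:320,::-1],(400,370)),cv2.resize(pt[140:260,130:260,::-1],(400,370))]))
E
```

```text
scene marble px 37 (np.float64(200.2), np.float64(210.4)) at z 90.0 [ 455.6 -126.5] eef [ 458.4 -129.3]
scene marble px 42 (np.float64(199.0), np.float64(193.5)) at z 149.0 [ 455.9 -126.3] eef [ 458.4 -129.3]
t 42.73 pos [550.4  45.3 174. ] yaw -90.50 z [ 0. -0. -1.] F [-0.2 -0.8 -3.2] w 9.2 g 78
scene marble px 46 (np.float64(274.8), np.float64(136.6)) at z 149.0 [458.3 248. ] eef [550.4  45.3]
plane n 397 tilt deg x,y [-0.68  0.39] z 138.6
plane n 284 tilt deg x,y [0.07 0.41] z 136.4
```

View pics/e8.png

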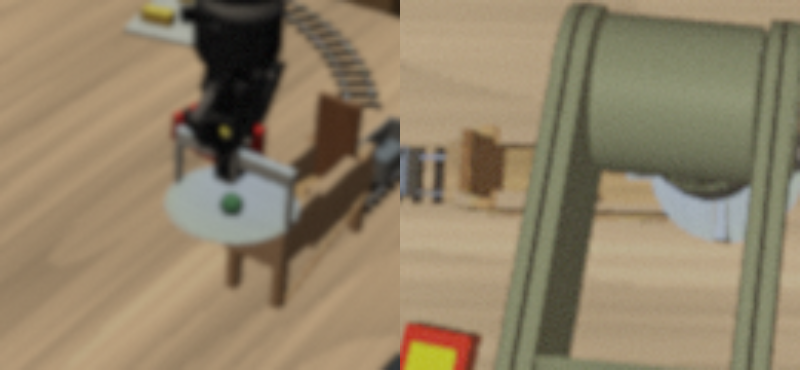

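The gate is home and upright in the slot, at (337,135). The dish is level over the hopper end, with the marble at crop (232,204), scene pixel (265.4,176.2). I check the marble and dish centres, and the lip if it is visible.

Run:
```python
from h import *
st();print("marble",ray("scene",(265.4,176.2),149).round(1))
for n in("scene","top"):
    p,W=cloud(n)
    m=(p[...,2].astype(int)>p[...,0]+3)&(abs(W[...,2]-146)<14)&(np.hypot(W[...,0]-550.4,W[...,1]-45.3)<95)
    Q=W[m];print(n,len(Q),"min",Q.min(0).round(1),"max",Q.max(0).round(1))
    L=Q[Q[:,1]>110];print(" lip",len(L),*(rect(L) if len(L)>3 else[]),L.mean(0).round(1) if len(L) else"")
    B=W[(abs(W[...,2]-209)<5)&(abs(W[...,1]-45)<30)&(abs(W[...,0]-550)<75)];B=B[(abs(B[:,1]-45)<12)];print(" bar",len(B),*(rect(B) if len(B)>3 else[]))
```

```text
t 42.88 pos [550.4  45.3 174. ] yaw -90.50 z [ 0.  0. -1.] F [ 0.8 -0.3 -2.5] w 9.3 g 78
marble [554.8  43.9 149. ]
scene 455 min [497.   23.4 135.2] max [600.8 101.2 159.6]
 lip 0 
 bar 107 [552.9  43.4] [122.7  20.5] 4.0
top 290 min [493.3  26.  134.8] max [541.5 101.5 152.5]
 lip 0 
 bar 63 [506.  43.] [29.4  9.3] 1.6
```

Run:
```python
from h import *
p,W=cloud("scene");c=optics.camera_params("scene")
q=c["mtx"]@(c["R"]@np.array([551.1,125.3,150.])+c["t"]);print("lip tip expected px",(q[:2]/q[2]).round(1))
m=(abs(W[...,2]-150)<8)&(abs(W[...,0]-551)<30)&(W[...,1]>100)&(W[...,1]<140)
L=W[m];print(len(L),*rect(L),L.mean(0).round(1),L.max(0).round(1))
cv2.imwrite("pics/e9.png",cv2.resize(p[140:215,235:325,::-1],(720,600),interpolation=cv2.INTER_CUBIC))
```

```text
lip tip expected px [279.4 162.5]<stdin>:5: RuntimeWarning: Mean of empty slice.
  ret = um.true_divide(
Traceback (most recent call last):
ValueError: zero-size array to reduction operation maximum which has no identity
```

The lip is where the bar would occlude it in this view. I check the lip's corner pixels and the depth there numerically.

Run:
```python
from h import *
for n in("scene","top"):
    p,W=cloud(n);c=optics.camera_params(n)
    for x in(537,544,551,558,565):
        for y in(106,112,118,125):
            q=c["mtx"]@(c["R"]@np.array([x,y,150.])+c["t"]);u,v=np.round(q[:2]/q[2]).astype(int)
            print(n,(x,y),(u,v),p[v,u],W[v,u].round(0))
```

```text
scene (537, 106) (np.int64(272), np.int64(164)) [96 91 83] [577.  39. 202.]
scene (537, 112) (np.int64(273), np.int64(163)) [113 111 105] [577.  43. 203.]
scene (537, 118) (np.int64(274), np.int64(162)) [144 148 146] [nan nan nan]
scene (537, 125) (np.int64(275), np.int64(161)) [148 149 146] [582.  45. 210.]
scene (544, 106) (np.int64(274), np.int64(165)) [97 92 85] [583.  40. 200.]
scene (544, 112) (np.int64(275), np.int64(164)) [108 106  99] [584.  41. 203.]
scene (544, 118) (np.int64(276), np.int64(163)) [141 146 143] [589.  39. 209.]
scene (544, 125) (np.int64(277), np.int64(162)) [158 160 155] [590.  42. 212.]
scene (551, 106) (np.int64(276), np.int64(165)) [100  97  88] [589.  40. 203.]
scene (551, 112) (np.int64(277), np.int64(165)) [106 104  96] [592.  40. 204.]
scene (551, 118) (np.int64(278), np.int64(164)) [137 140 138] [594.  41. 207.]
scene (551, 125) (np.int64(279), np.int64(163)) [155 158 156] [595.  43. 210.]
scene (558, 106) (np.int64(278), np.int64(166)) [99 95 87] [596.  39. 203.]
scene (558, 112) (np.int64(279), np.int64(165)) [121 122 117] [597.  42. 205.]
scene 
[... 1283 characters left out ...]
 65. 507.]
top (551, 125) (np.int64(202), np.int64(193)) [86 84 66] [516.  70. 507.]
top (558, 106) (np.int64(210), np.int64(190)) [107 109  86] [520.  57. 514.]
top (558, 112) (np.int64(208), np.int64(190)) [104 109  81] [519.  60. 516.]
top (558, 118) (np.int64(205), np.int64(190)) [100 100  81] [519.  64. 516.]
top (558, 125) (np.int64(203), np.int64(190)) [101 103  81] [519.  67. 514.]
top (565, 106) (np.int64(210), np.int64(187)) [112 114  92] [523.  56. 520.]
top (565, 112) (np.int64(208), np.int64(187)) [112 115  89] [523.  59. 520.]
top (565, 118) (np.int64(206), np.int64(187)) [110 116  89] [523.  62. 520.]
top (565, 125) (np.int64(203), np.int64(187)) [112 113  89] [523.  66. 521.]
```

Run:
```python
from h import *
st()
p,W=cloud("scene");g=p[165:190,250:282].astype(int)
m=(g[...,1]-g[...,0]>12)&(g[...,1]-g[...,2]>8);v,u=np.nonzero(m);uv=(u.mean()+250,v.mean()+165)
print("marble",len(u),np.round(uv,1),ray("scene",uv,149).round(1),"box",u.min()+250,u.max()+250,v.min()+165,v.max()+165)
B=W[(abs(W[...,2]-208)<9)&(abs(W[...,1]-45)<14)&(abs(W[...,0]-550)<90)];print("bar x",np.percentile(B[:,0],[0,2,98,100]).round(1))
p,W=cloud("top");c=optics.camera_params("top")
for y in(112,115,118,120,122,124):
    r=[]
    for x in range(532,550):
        q=c["mtx"]@(c["R"]@np.array([x,y,150.])+c["t"]);u,v=np.round(q[:2]/q[2]).astype(int);r.append(int(W[v,u,2]) if W[v,u,2]==W[v,u,2] else -1)
    print(y,r)
D=W[(abs(W[...,2]-147)<9)&(np.hypot(W[...,0]-551,W[...,1]-45)<75)];print("dish visible min x",D[:,0].min(),D[D[:,0].argsort()[:5]].round(0).tolist())
```

```text
t 43.13 pos [550.4  45.3 174. ] yaw -90.50 z [-0.  0. -1.] F [-1.  -0.9 -1.6] w 9.2 g 78
marble 32 [264.5 175.5] [550.9  45.2 149. ] box 262 267 173 178
bar x [491.3 492.9 613.7 615. ]
112 [92, 96, 96, 90, 90, 90, 95, 95, 151, 151, 151, 150, 150, 500, 500, 503, 503, 503]
115 [95, 91, 91, 91, 91, 91, 93, 93, 152, 152, 147, 147, 147, 498, 500, 506, 506, 506]
118 [92, 94, 94, 92, 92, 92, 93, 93, 150, 150, 150, 150, 150, 500, 500, 502, 502, 502]
120 [93, 92, 92, 91, 91, 89, 89, 89, 152, 152, 152, 152, 152, 497, 497, 502, 502, 502]
122 [94, 91, 91, 90, 91, 89, 89, 89, 152, 152, 152, 152, 152, 497, 497, 502, 502, 502]
124 [94, 91, 91, 90, 90, 91, 91, 91, 91, 91, 92, 92, 92, 496, 496, 502, 502, 502]
dish visible min x 493.09348702214317 [[493.0, 54.0, 151.0], [493.0, 37.0, 150.0], [493.0, 32.0, 151.0], [493.0, 35.0, 149.0], [493.0, 30.0, 151.0]]
```

The lip tip is at about (553,123,150) against the mouth at (551,125,115). That is 2–3 mm off centre and 35 mm above the rim, with the marble in the middle and the arm at rest, so I hand it in.

Run:
```python
from h import *
ctrl.hold(.5);st();print(ctrl.finish_job())
```

```text
t 43.73 pos [550.4  45.3 174. ] yaw -90.50 z [ 1.e-04 -0.e+00 -1.e+00] F [ 0.7  0.3 -3. ] w 8.8 g 78
the job is handed in; nothing more can be done
None
```

I handed the job in at 43.7 s: the gate is fully home in the chute slot and released, and the dish is held level with the marble in its middle and its lip 2–3 mm off the hopper's centre, about 35 mm above the rim (one earlier dish grip closed on nothing and was redone).

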